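Check the stop of a bench glass nipper's hand lever

TASK

Check the stop of the red-gripped bench nipper: with the outside of your fingers against the red front of the grip, press the hand lever in until it meets its stop, short of the fixed bar, and keep it there for a good second without forcing it. Then ease the lever back out with your fingers still on it, so that it does not snap, until it is fully open, and move clear. Do not take hold of the lever or touch its back or the bar, do not work the blue lever, and leave everything else on the bench where it stands.

Things in the scene. Friction and masses are not known exactly. Their poses are not given: they have to be found in the camera images.
- red: Bench glass nipper with a red-fronted grip, screwed down; the one to check. Grey base plate 150 (x) x 250 (y) x 12 mm; the whole tool is 93 mm tall. Origin: centre of the base's underside. Own x runs from lever to bar, y towards the jaws, z up; the lever side faces the robot within 25 degrees. Head and jaws (y = +50 to +126 mm) are steel.
- blue: The same tool with a blue-fronted grip, same sizes and axes; not to be worked. Either tool may stand on the left.
- red_lever (a joint): Angle of the red lever, rad: 0 = fully open (its spring holds it there), grows as it is pressed towards the bar, 0.36 = against its stop, parallel to the bar with about 15 mm left between grip and bar. At 125 mm from the pivot it takes about 2.5 N to start it and 7 N to bring it to the stop.
- blue_lever (a joint): Angle of the blue lever, same meaning; it stays at 0.
- red_press (a point): Point on the red front face of the grip (the face away from the bar), half way up, 125 mm from the pivot and 11 mm off the line through it; 72 mm above the bench; moves with the lever. The grip reaches from 55 to 175 mm from the pivot, 59 to 85 mm above the bench, 20 mm thick: front 11 mm red, back 9 mm black. Axes: -y along the lever to its free end, +x towards the bar, z up.
- red_pivot (a point): Centre of the red lever's vertical pivot, at (0, +75, 72) mm in the red nipper's frame; axes turn with the lever as for red_press. Pressing turns the lever counter-clockwise seen from above: at 0 its free end points 0.36 rad away from the nipper's own -y towards -x, at the stop exactly along -y.
- red_bar_mid (a point): Middle of the black sleeve, on the axis of the red nipper's fixed bar: at (36, -50, 72) mm in the red nipper's frame, same axes. The round bar (23 mm thick over the sleeve) runs along y from +70 to -105 mm on a post at y = -95; a brass stop screw sticks out of it towards the lever at y = +22. Bar, post and screw are not to be touched.
- cup: Loose red plastic cup, 60 mm across, 35 mm tall, standing between the two nippers on the robot's side. Origin: centre of underside.
- jar_a: Loose dark jar with white lid, 56 mm across, 100 mm tall, behind the nippers. Origin: centre of underside.
- jar_b: Loose brown jar, same size.
- jar_c: Loose green jar, same size.
- pliers: Loose pliers with green handles lying flat on the left, about 190 mm long, 20 mm tall. Origin on the bench under their middle.
- spray: Loose white spray bottle, 55 x 80 mm, 205 mm tall, far left. Origin: centre of underside.
- lid: Loose white jar lid lying on the bench at the right, 58 mm across, 12 mm tall. Origin: centre of underside.

How it is judged:
By the outcome, as a careful person would: the job done as asked, in the order asked, and still so for the second after the job is handed in, with the robot touching nothing.
It also fails if it takes over 43 s, if anything falls off the work surface, if the arm or the gripper's body presses on something with over 40 N, if the wrist force passes 120 N, or if a joint passes its speed limit or range.

ROBOT

A 6-joint arm with a two-finger parallel gripper is mounted at the origin on the work surface. World frame = base frame: x ahead of the robot, y to its left, z up, the work surface at z = 0. Lengths are in m, angles in rad, forces in N, time in s.
With the tool pointing down it reaches from about 0.425 to 0.95 m from the base axis. Payload 3.5 kg.
Tool frame: the origin (TCP) lies midway between the tips of the shut fingers; the grasp point (between the pads) lies 19 mm behind it (arm.pinch_z is the distance from the TCP to the grasp point, in m); x points along the fingers, y is the direction in which the jaws open and shut, and the axes are right-handed (so a half turn about x gives the same grasp; the last joint's range is limited). The gripper opens to 85 mm and grips with 20 to 120 N. Pads are 22 mm wide; open, the fingers measure 114 mm over their backs; the gripper's body (76 mm by 85 mm) begins 54 mm behind the grasp point. The pads swing forward as they close: fully open they stand 13 mm farther back than shut.
Start: joints at [-1.356, 0.286, 1.577, -0, 1.279, -0.15], TCP at [0.241, -0.631, 0.231] pointing down, gripper open.
Joint ranges: [-2.77, 2.77], [-0.9, 2.22], [0.21, 2.48], [-1.53, 4.67], [0.24, 2.81], [-2.84, 2.84]. Speed limits (rad/s): [2.79, 2.79, 3.14, 3.14, 3.14, 3.14].

INTERFACE

Orientations are given as a unit quaternion [x, y, z, w].
In Python, from station import arm gives the robot as it stands.
- The arm moves only by the tool carry_out, never from a script. Its argument "targets" is a list that holds one entry, the list of rows, each a list of 7 numbers: the turn, a rotation vector about the tool's x, y, z in rad, then the shift along the tool's x, y, z in cm, then the closure, from -1 (fully open) to 1 (shut). In form: [[[rx, ry, rz, dx, dy, dz, jaw], ...]]. A call has 1 to 5 rows; each row is the pose to reach, as a shift and turn from the pose measured when the call began, along the tool's axes at that moment; what a row does not reach only later rows make up. A row lasts 1/10 s, in which the tool goes at most 50 mm and 8.59 degrees, less where a joint would pass 70% of its speed; a pose out of reach is approached as far as the arm can. A call with a gripper value outside its range is refused whole. The fingers move at their own pace and stop on an object; "squeeze" is the grip in N (left out, the last holds). Time passes only in rows, so rows that repeat a pose let the fingers close. It gives the time, the measured TCP pose, the force and the opening at its end, in the units of the state.
- arm.observe(): the state, without advancing time (a new reading comes with each control period).
- arm.snapshot(name): name is "side" or "top" or "wrist"; returns (picture, depth): 400x640x3 uint8, red, green, blue; 400x640 float32, m along the optical axis (not along the pixel's ray), 0 where there is no reading.
- arm.camera_model(name): a dict with "fx", "fy", "cx", "cy" (pixels), "rvec" (rotation vector, rad) and "tvec" (3), from world to camera coordinates, as OpenCV has them; the wrist camera has in their place "hand_eye" (4x4, takes a point from camera to tool coordinates, whose origin is the TCP and whose axes are the tool frame's). Camera axes: x right, y down, z forward; pixel columns grow to the right and rows downward; lengths in m; the calibration is good to about 2 mm. The wrist camera is an equidistant fisheye: a pixel r from the principal point sees the ray r / f radians off the axis. A picture is of the moment at which its call begins: read the wrist's pose just before it. camera_model takes no time and is no camera call.
- arm.close_job(): hands the job in, once; it reports no verdict.
The state is a dict: "clock": time; "qpos": joint angles; "dq": joint speeds; "tau": joint torques, N m; "tcp_pos": TCP position; "tcp_rot": TCP orientation; "force": force on the tool from outside, world axes, zero at the start; "wrist_torque": the same for the moment, N m; "width": opening from 0.0 (shut) to 1.0 (fully open).
Only numpy, scipy, OpenCV 4.12 (cv2) and the standard library are available. Lean on these libraries where they do the work, as an engineer would, in place of code of your own. Each camera call takes 0.05 s, during which the arm holds its last target. There are 200 camera calls.

## Working session

There is one attempt and no reset: what is moved stays moved. The work goes in short steps, Python scripts to look and compute and a tool call to move; the robot and the scene stay as the last step left them, time stands still between calls to the robot, and variables do not carry over. Pictures are saved under pics/ and viewed, about 8 in all and at most 12, crops included, and the job is handed in when it is done.

Besides the shell and the picture viewer there is one more tool, called after ">>>" by a JSON object that holds its "op" and its "data", one argument or row to a line. carry_out: Moves the arm, as the interface text tells. Its arguments: {"type":"object","properties":{"targets":{"type":"array"},"squeeze":{"type":"number"}},"required":["targets"]}

```bash
ls; mkdir -p pics; cat > h.py <<'E'
import numpy as np, cv2
from station import arm
from scipy.spatial.transform import Rotation as R
def pts(name,depth):
    m=arm.camera_model(name); Rm=cv2.Rodrigues(np.array(m['rvec'],float))[0]; t=np.array(m['tvec'],float).ravel()
    v,u=np.mgrid[:depth.shape[0],:depth.shape[1]]
    c=np.stack([(u-m['cx'])/m['fx']*depth,(v-m['cy'])/m['fy']*depth,depth],-1)
    return (c-t)@Rm
E
python3 - <<'E'
from h import *
print(arm.observe())
for n in('top','side'):
    p,d=arm.snapshot(n); cv2.imwrite(f'pics/{n}0.png',p[...,::-1]); np.savez(f'{n}0.npz',p=p,d=d)
    m=arm.camera_model(n); print(n,m)
E
```

```text
pics
{'clock': 0.0, 'qpos': array([-1.35602790e+00,  2.87187934e-01,  1.57816992e+00, -1.06114172e-05,
        1.27856977e+00, -1.50031971e-01]), 'dq': array([-0.00183697,  0.00028236, -0.00040268,  0.00064169,  0.00065574,
       -0.00106857]), 'tau': array([ 7.69681697e-05, -4.05982018e+01, -2.92622584e+01, -1.42803578e-04,
        5.81878354e-03,  5.87291495e-07]), 'tcp_pos': array([ 0.24068054, -0.62994033,  0.22993614]), 'tcp_rot': array([-0.69534572, -0.1290884 ,  0.69540633, -0.12743842]), 'force': array([-0.73139759,  0.42653681,  0.98691131]), 'wrist_torque': array([-0.03240794,  0.00240609,  0.06819059]), 'width': 1.003897555812289}
top {'fx': 471.14302368955526, 'fy': 471.14302368955526, 'cx': 318.846182436145, 'cy': 203.7612285562195, 'rvec': array([ 2.17521933, -2.02976571,  0.20966807]), 'tvec': array([-0.01515238,  0.5965917 ,  1.42962301])}
side {'fx': 386.2089541581347, 'fy': 386.2089541581347, 'cx': 317.43992382986994, 'cy': 202.93204825271275, 'rvec': array([ 1.06478939, -2.48935912,  0.95523586]), 'tvec': array([0.40496583, 0.35833047, 1.06285095])}
```

View pics/top0.png

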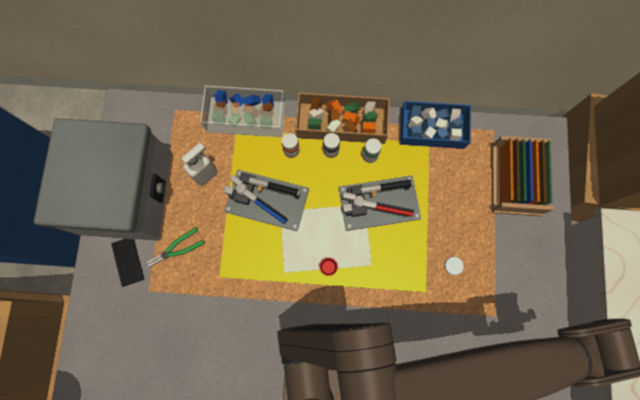

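View pics/side0.png

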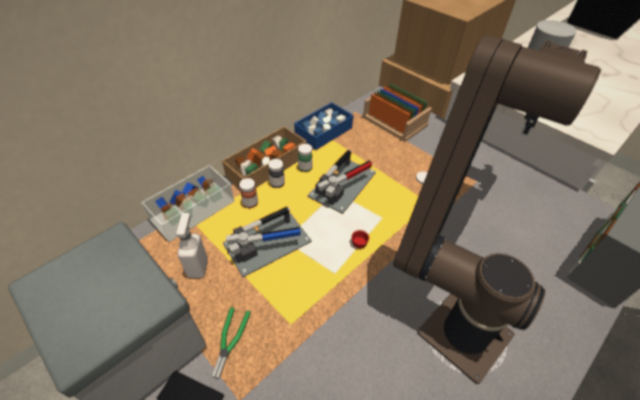

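The top view shows the red nipper on the right, with its base around pixel (380,203), the red grip at (372–413, 207–211) and the jaws to the left. The blue nipper is at (268,200), the cup at (328,267) and the lid at (455,266). The side view agrees.

```bash
python3 - <<'E'
from h import *
z=np.load('top0.npz'); p,d=z['p'],z['d']; P=pts('top',d)
hsv=cv2.cvtColor(p,cv2.COLOR_RGB2HSV); H,S,V=[hsv[...,i].astype(int) for i in range(3)]
m=arm.camera_model('top');Rm=cv2.Rodrigues(m['rvec'])[0];C=-Rm.T@m['tvec']
def plane(u,v,zz):
    r=np.stack([(np.asarray(u)-m['cx'])/m['fx'],(np.asarray(v)-m['cy'])/m['fy'],np.ones(len(u))],-1)@Rm
    return C+r*((zz-C[2])/r[:,2])[:,None]
win=np.zeros(d.shape,bool); win[170:235,332:430]=1
red=win&((H<8)|(H>172))&(S>120)
v,u=np.nonzero(red); print('red n',len(u),'depth z',np.median(P[red][:,2]),P[red].min(0),P[red].max(0))
rp=plane(u,v,0.085); 
c=rp[:,:2].mean(0);w,E=np.linalg.eigh(np.cov((rp[:,:2]-c).T));a=(rp[:,:2]-c)@E[:,1];b=(rp[:,:2]-c)@E[:,0]
print('grip',c,E[:,1],np.ptp(a),np.ptp(b), 'side px depth')
yel=(H>22)&(H<35)&(S>120)
paper=(S<45)&(V>170)
obj=(win&~yel&(P[...,2]>0.004)&(P[...,2]<0.14)).astype(np.uint8)
pl=(win&(abs(P[...,2]-.012)<.006)&(S<90)&(V<150)).astype(np.uint8)
print('plate z',np.median(P[pl>0][:,2]),'bench z',np.median(P[yel][:,2]))
for nm,mk in(('plate',pl),('obj',obj)):
    v,u=np.nonzero(mk); q=plane(u,v,0.012)[:,:2]
    r=cv2.minAreaRect((q*1000).astype(np.float32)); print(nm,len(u),r,cv2.boxPoints(r).tolist())
big=cv2.resize(p[150:290,300:480],None,fx=4,fy=4,interpolation=cv2.INTER_CUBIC)
mk=cv2.resize(pl[150:290,300:480],None,fx=4,fy=4,interpolation=0); 
cs,_=cv2.findContours(mk,0,1); cv2.drawContours(big,cs,-1,(0,255,0),1)
cv2.imwrite('pics/crop.png',big[...,::-1])
for nm,(u,v) in dict(cup=(328,267),lid=(455,266),jc=(373,145)).items(): print(nm,P[v,u])
E
```

```text
red n 193 depth z 0.08334354910786583 [ 0.28312616 -0.28219967  0.00814857] [ 0.60130669 -0.0044097   1.52308677]
grip [ 0.58720213 -0.20947072] [0.12759251 0.99182667] 0.1164219262925171 0.016649914342830377 side px depth
plate z 0.012563625174536085 bench z 0.002454941481990241
plate 1769 ((624.897216796875, -168.3946990966797), (148.34727478027344, 249.32546997070312), 12.91794204711914) [[524.7318115234375, -63.468936920166016], [580.4698486328125, -306.4842834472656], [725.0626220703125, -273.3204650878906], [669.3245849609375, -30.30511474609375]]
obj 3564 ((626.093505859375, -176.6559600830078), (207.92352294921875, 326.6370849609375), 4.86557674407959) [[508.6539611816406, -22.74380874633789], [536.3587646484375, -348.203857421875], [743.5330810546875, -330.568115234375], [715.8282470703125, -5.108062744140625]]
cup [ 0.40423334 -0.01638677  0.00284377]
lid [ 0.43480272 -0.41990963  0.01071699]
jc [ 0.78709471 -0.13194571  0.10927486]
```

View pics/crop.png

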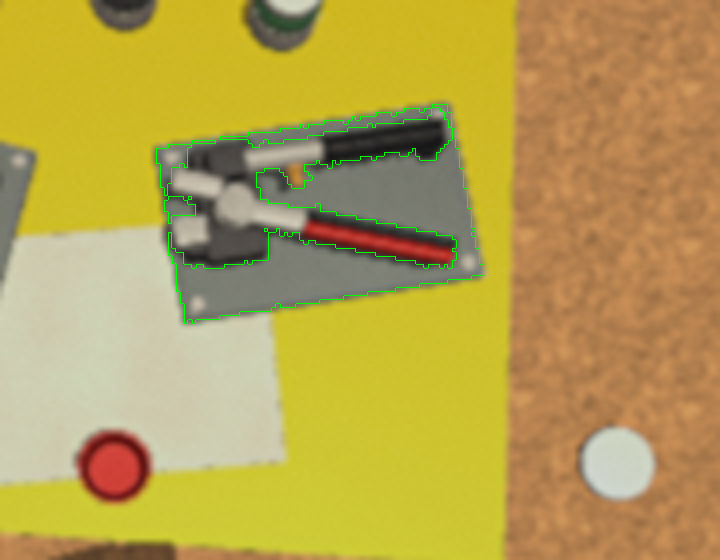

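The crop shows a clean plate outline, measuring 148×249 mm against the given 150×250. The red grip runs from crop (305,228) to (455,258), and its direction and centre match the pose predicted from the plate within 1 mm. Next I plan the approach.

```bash
cat >> h.py <<'E'
c=np.array([.6249,-.1684]); yaw=np.deg2rad(12.918)
ax=np.array([np.cos(yaw),np.sin(yaw)]); ay=np.array([-ax[1],ax[0]])
piv=c+.075*ay
def press(th,gap,r=.125,back=.0145):
    "TCP xy and lever-x yaw for lever angle th, finger back 'gap' m in front of grip"
    a=yaw-.36+th; lx=np.array([np.cos(a),np.sin(a)]); ly=np.array([-lx[1],lx[0]])
    return piv-r*ly-(.011+back+gap)*lx, a
def target(xy,a,z,s=1):
    # tool x down, tool y = s*(cos a, sin a)
    x=np.array([0,0,-1.]); y=s*np.array([np.cos(a),np.sin(a),0])
    return np.r_[xy,z], R.from_matrix(np.stack([x,y,np.cross(x,y)],1))
def row(T,o=None):
    o=o or arm.observe(); q=R.from_quat(o['tcp_rot'])
    return np.round(np.r_[(q.inv()*T[1]).as_rotvec(), q.inv().apply(T[0]-o['tcp_pos'])*100],3)
E
python3 - <<'E'
from h import *
q=R.from_quat(arm.observe()['tcp_rot']); print(q.as_matrix().round(3))
xy,a=press(0,.025); print(xy,a)
for s in(1,-1): print(s,row(target(xy,a,.2,s)))
E
```

```text
[[-0.     0.357 -0.934]
 [ 0.002 -0.934 -0.357]
 [-1.    -0.002 -0.   ]]
[ 0.54132302 -0.21239488] -0.1345383672273725
1 [-1.0710e+00 -1.0000e-03  2.0000e-03  3.0810e+00 -2.8279e+01 -4.2980e+01]
-1 [ 2.0700e+00  2.0000e-03  2.0000e-03  3.0810e+00 -2.8279e+01 -4.2980e+01]
```

>>> {"op": "carry_out", "data": {
  "targets": [
    [[-0.1,0,0,0,-2.8,-4.3,1],[-0.2,0,0,0.3,-5.6,-8.6,1],[-0.3,0,0,0.6,-8.4,-12.9,1],[-0.4,0,0,0.9,-11.2,-17.2,1],[-0.5,0,0,1.2,-14,-21.5,1]]
  ],
  "squeeze": 60
}}

```text
clock: 0.6
tcp_pos: [0.388, -0.4264, 0.2182]
tcp_rot: [0.642, 0.299, -0.641, 0.296]
force: [0.6, -0.1, 0.4]
width: 0.145
```

```bash
python3 - <<'E'
from h import *
xy,a=press(0,.025); print(row(target(xy,a,.2)), arm.observe()['dq'].round(2))
E
```

```text
[-5.6800e-01 -2.0000e-03  2.0000e-03  1.8670e+00 -2.1100e+00 -2.6238e+01] [ 0.8  -0.24  0.31  0.01 -0.08 -0.2 ]
```

>>> {"op": "carry_out", "data": {
  "targets": [
    [[-0.14,0,0,0.5,-0.5,-6.5,1],[-0.28,0,0,0.9,-1,-13,1],[-0.42,0,0,1.4,-1.6,-19.5,1],[-0.57,0,0,1.9,-2.1,-26,1],[-0.57,0,0,1.9,-2.1,-26.2,1]]
  ]
}}

```text
clock: 1.1
tcp_pos: [0.5327, -0.2233, 0.2002]
tcp_rot: [0.532, 0.468, -0.531, 0.465]
force: [0.7, -0.6, -0.8]
width: 0.001
```

```bash
python3 - <<'E'
from h import *
xy,a=press(0,.025); print(row(target(xy,a,.057)), arm.observe()['dq'].round(2))
E
```

```text
[ 5.0000e-03 -3.0000e-03  2.0000e-03  1.4327e+01  7.3900e-01 -1.1530e+00] [ 0.88  0.24 -0.19  0.   -0.06  0.96]
```

>>> {"op": "carry_out", "data": {
  "targets": [
    [[0,0,0,0,0.5,-1,1],[0,0,0,3,0.7,-1.1,1],[0,0,0,6,0.7,-1.1,1],[0,0,0,9,0.7,-1.1,1],[0,0,0,9,0.7,-1.1,1]]
  ]
}}

```text
clock: 1.6
tcp_pos: [0.5373, -0.2114, 0.1049]
tcp_rot: [-0.531, -0.471, 0.532, -0.462]
force: [-0.1, 0.5, -0.6]
width: -0.001
```

```bash
python3 - <<'E'
from h import *
o=arm.observe(); xy,a=press(0,.025); print(row(target(xy,a,.057)), o['dq'].round(2), o['force'])
ims=[]
for n in('top','wrist','side'):
    p,d=arm.snapshot(n); ims.append(p)
    np.savez(n+'1.npz',p=p,d=d)
t=cv2.resize(ims[0][150:250,300:460],(640,400),interpolation=cv2.INTER_CUBIC)
w=cv2.resize(ims[1],(400,250)); s=cv2.resize(ims[2][130:260,260:468],(400,250))
cv2.imwrite('pics/b.png',np.vstack([cv2.resize(t,(800,340))[:, :],np.hstack([w,s])])[...,::-1])
E
```

```text
[ 4.000e-03 -7.000e-03  1.200e-02  4.783e+00  4.700e-01  8.100e-02] [-0.   -0.05 -0.06  0.    0.04  0.  ] [-0.11221028  0.5049913  -0.57080067]
```

View pics/b.png

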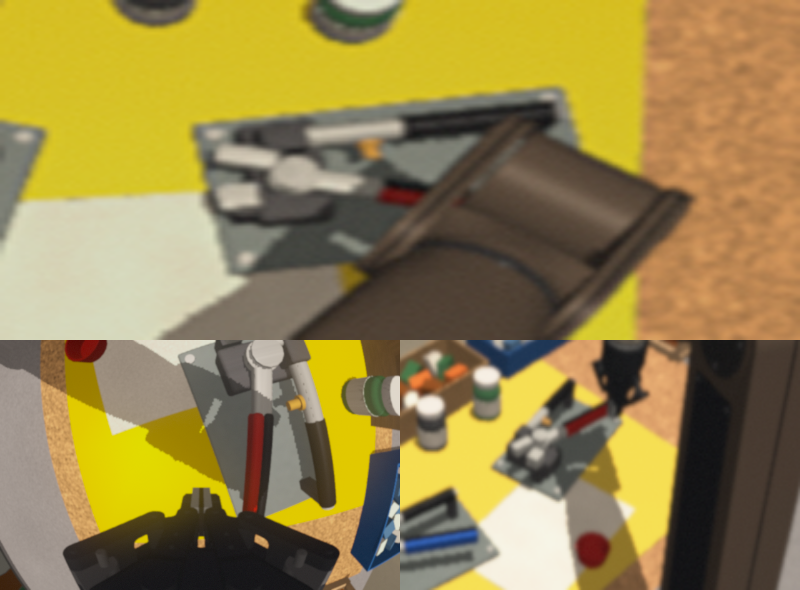

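The wrist view (bottom left) shows the shut fingertips at (200,495), beside the red front of the grip at (252,460) with a gap. The wide gripper linkage sits behind the fingers. Before going down I check the profile of the shut hand against the wrist depth.

```bash
python3 - <<'E'
from h import *
z=np.load('wrist1.npz'); d=z['d']; m=arm.camera_model('wrist'); print(m)
v,u=np.mgrid[:400,:640]; dx,dy=(u-m['cx'])/m['fx'],(v-m['cy'])/m['fy']; r=np.hypot(dx,dy)+1e-9
k=np.tan(np.minimum(r,1.5))/r; c=np.stack([dx*k*d,dy*k*d,d],-1)
T=np.array(m['hand_eye']); t=c@T[:3,:3].T+T[:3,3]
ok=(d>0)&(r<1.45)&(abs(t[...,2])<.05)&(t[...,0]<.012)
for lo in np.arange(-.12,.01,.01):
    s=ok&(t[...,0]>=lo)&(t[...,0]<lo+.01)
    if s.sum(): print(round(lo,3),s.sum(),(t[s][:,1].min()*1e3).round(),(t[s][:,1].max()*1e3).round(),(t[s][:,2].min()*1e3).round(),(t[s][:,2].max()*1e3).round())
# grip in wrist view
hsv=cv2.cvtColor(z['p'],cv2.COLOR_RGB2HSV); 
red=((hsv[...,0]<8)|(hsv[...,0]>172))&(hsv[...,1]>120)&(d>0)&(v<300)
o=arm.observe(); W=R.from_quat(o['tcp_rot']).apply(t[red])+o['tcp_pos']
g=W[(W[:,0]>.5)&(W[:,2]>.05)]
a=yaw-.36; lx=np.array([np.cos(a),np.sin(a)]); ly=np.array([-lx[1],lx[0]])
L=np.stack([(g[:,:2]-piv)@lx,(g[:,:2]-piv)@ly,g[:,2]],1)*1e3
print(len(g),np.percentile(L,[2,50,98],axis=0).round(1))
E
```

```text
{'fx': 309.70691628693146, 'fy': 309.70691628693146, 'cx': 321.66571769318705, 'cy': 201.05046197709706, 'hand_eye': array([[ 1.47777600e-03, -2.57307566e-01,  9.66328429e-01,
        -1.42776885e-01],
       [ 9.99998826e-01,  7.71750777e-04, -1.32377038e-03,
         1.70670510e-03],
       [-4.05148583e-04,  9.66329251e-01,  2.57308404e-01,
        -6.50885551e-02],
       [ 0.00000000e+00,  0.00000000e+00,  0.00000000e+00,
         1.00000000e+00]])}
-0.11 3434 -46.0 49.0 -21.0 -3.0
-0.1 11935 -59.0 63.0 -21.0 11.0
-0.09 9650 -60.0 64.0 -18.0 0.0
-0.08 7503 -56.0 58.0 -18.0 7.0
-0.07 3756 -47.0 50.0 -18.0 9.0
-0.06 4670 -40.0 42.0 -14.0 9.0
-0.05 1834 -32.0 35.0 -15.0 12.0
-0.04 770 -12.0 15.0 -12.0 11.0
-0.03 638 -12.0 15.0 -12.0 -6.0
-0.02 509 -12.0 15.0 -12.0 -6.0
-0.01 195 -11.0 14.0 -12.0 -6.0
3811 [[  -4.  -149.8   71. ]
 [  -0.8 -100.7   88. ]
 [   7.3  -60.2   90.2]]
```

Below 40 mm from the tip the hand is only ±13.5 mm wide. With the TCP at z ≈ 0.064 the linkage stays above 104 mm, against the tool's 93 mm. I descend there, in front of the grip.

>>> {"op": "carry_out", "data": {
  "targets": [
    [[0,-0.007,0.012,2,0,0,1],[0,-0.007,0.012,4,0,0,1],[0,-0.007,0.012,4.1,0,0,1],[0,-0.007,0.012,4.1,0,0,1]]
  ]
}}

```text
clock: 2.15
tcp_pos: [0.5422, -0.2144, 0.0721]
tcp_rot: [0.533, 0.461, -0.53, 0.471]
force: [0.0, -0.3, 0.8]
width: -0.002
```

```bash
cat > plan.py <<'E'
from h import *
import sys
o=arm.observe(); print('clk',o['clock'],o['tcp_pos'].round(4),'F',o['force'].round(2),'M',o['wrist_torque'].round(2),'w',round(o['width'],3),'dq',o['dq'].round(2))
a=yaw-.36
# lever-frame estimate assuming contact
for s in sys.argv[1:]:
    th,g=map(float,s.split(',')); xy,a=press(th,g,back=.0135); print(s,row(target(xy,a,.064),o))
E
python3 plan.py 0,.01 0,.004 0,0 0,-.004
```

```text
clk 2.15 [ 0.5422 -0.2144  0.0721] F [ 0.01 -0.32  0.83] M [ 0.02 -0.02 -0.01] w -0.002 dq [ 0.   -0.01 -0.02 -0.   -0.    0.  ]
0,.01 [ 0.004  0.006 -0.014  0.832  1.474 -0.189]
0,.004 [ 0.004  0.006 -0.014  0.84   2.074 -0.187]
0,0 [ 0.004  0.006 -0.014  0.846  2.474 -0.185]
0,-.004 [ 0.004  0.006 -0.014  0.851  2.874 -0.184]
```

>>> {"op": "carry_out", "data": {
  "targets": [
    [[0,0.006,-0.01,0.4,0.7,-0.1,1],[0,0.006,-0.014,0.8,1.4,-0.2,1],[0,0.006,-0.014,0.8,1.4,-0.2,1],[0,0.006,-0.014,0.8,1.4,-0.2,1]]
  ]
}}

```text
clock: 2.55
tcp_pos: [0.5569, -0.2143, 0.0645]
tcp_rot: [-0.531, -0.467, 0.531, -0.466]
force: [1.0, -0.1, -0.5]
width: -0.002
```

```bash
python3 plan.py 0,.004 0,0 0,-.004
```

```text
clk 2.55 [ 0.5569 -0.2143  0.0645] F [ 0.96 -0.14 -0.53] M [-0.02 -0.04 -0.  ] w -0.002 dq [-0.   -0.01  0.01 -0.   -0.   -0.  ]
0,.004 [ 0.004 -0.     0.     0.046  0.63   0.019]
0,0 [ 0.004 -0.     0.     0.046  1.03   0.021]
0,-.004 [ 0.004 -0.     0.     0.046  1.43   0.022]
```

Now I go in slowly to find contact.

>>> {"op": "carry_out", "data": {
  "targets": [
    [[0,0,0,0,0.2,0,1],[0,0,0,0,0.5,0,1],[0,0,0,0,0.7,0,1],[0,0,0,0,0.9,0,1],[0,0,0,0,0.9,0,1]]
  ]
}}

```text
clock: 3.05
tcp_pos: [0.5661, -0.2156, 0.0645]
tcp_rot: [0.531, 0.466, -0.531, 0.466]
force: [-0.4, 0.3, -0.3]
width: 0.001
```

```bash
python3 plan.py 0,0 0,-.004
```

```text
clk 3.05 [ 0.5661 -0.2156  0.0645] F [-0.4   0.34 -0.26] M [-0.01 -0.    0.02] w 0.001 dq [-0.   -0.    0.01 -0.    0.   -0.  ]
0,0 [ 0.004 -0.    -0.     0.053  0.101  0.016]
0,-.004 [ 0.004 -0.    -0.     0.053  0.501  0.018]
```

>>> {"op": "carry_out", "data": {
  "targets": [
    [[0,0,0,0,0.1,0,1],[0,0,0,0,0.2,0,1],[0,0,0,0,0.3,0,1],[0,0,0,0,0.3,0,1]]
  ]
}}

```text
clock: 3.45
tcp_pos: [0.5692, -0.216, 0.0646]
tcp_rot: [0.531, 0.466, -0.531, 0.466]
force: [0.3, 0.4, -0.4]
width: -0.001
```

```bash
python3 plan.py 0,0 0.05,0
```

```text
clk 3.45 [ 0.5692 -0.216   0.0646] F [ 0.27  0.37 -0.38] M [ 0.   -0.02  0.01] w -0.001 dq [-0. -0.  0.  0.  0. -0.]
0,0 [ 0.004 -0.    -0.     0.057 -0.21   0.014]
0.05,0 [-0.046 -0.    -0.     0.057  0.417  0.124]
```

>>> {"op": "carry_out", "data": {
  "targets": [
    [[0,0,0,0,0.1,0,1],[0,0,0,0,0.2,0,1],[0,0,0,0,0.3,0,1],[0,0,0,0,0.3,0,1]]
  ]
}}

```text
clock: 3.85
tcp_pos: [0.5718, -0.2165, 0.0645]
tcp_rot: [-0.531, -0.467, 0.532, -0.466]
force: [-2.2, -0.6, 1.2]
width: -0.006
```

```bash
python3 plan.py 0,0 0.05,0
```

```text
clk 3.85 [ 0.5718 -0.2165  0.0645] F [-2.19 -0.64  1.2 ] M [-0.02  0.44  0.04] w -0.006 dq [ 0. -0.  0. -0. -0.  0.]
0,0 [ 0.005  0.     0.001  0.05  -0.477  0.001]
0.05,0 [-0.045  0.     0.001  0.049  0.15   0.111]
```

Contact at TCP x=0.572 with about 2.3 N, which is 4.7 mm beyond the model. From here I follow the lever's arc with that offset.

```bash
python3 plan.py 0.025,-.0047 0.05,-.0047 0.075,-.0047  0.1,-.0047 0.125,-.0047
```

```text
clk 3.85 [ 0.5718 -0.2165  0.0645] F [-2.19 -0.64  1.2 ] M [-0.02  0.44  0.04] w -0.006 dq [ 0. -0.  0. -0. -0.  0.]
0.025,-.0047 [-0.02   0.     0.001  0.049  0.306  0.05 ]
0.05,-.0047 [-0.045  0.     0.001  0.049  0.62   0.089]
0.075,-.0047 [-0.07   0.     0.001  0.048  0.934  0.121]
0.1,-.0047 [-9.50e-02 -0.00e+00  1.00e-03  4.80e-02  1.25e+00  1.44e-01]
0.125,-.0047 [-1.200e-01 -0.000e+00  1.000e-03  4.800e-02  1.566e+00  1.600e-01]
```

>>> {"op": "carry_out", "data": {
  "targets": [
    [[-0.02,0,0,0,0.3,0.05,1],[-0.045,0,0,0,0.6,0.09,1],[-0.07,0,0,0,0.93,0.12,1],[-0.095,0,0,0,1.25,0.14,1],[-0.12,0,0,0,1.57,0.16,1]]
  ]
}}

```text
clock: 4.35
tcp_pos: [0.5872, -0.2204, 0.0644]
tcp_rot: [-0.501, -0.498, 0.502, -0.498]
force: [-5.7, -0.6, 2.4]
width: 0.004
```

```bash
python3 plan.py 0.125,-.0047 0.15,-.0047 0.175,-.0047  0.2,-.0047 0.225,-.0047 0.25,-.0047
```

```text
clk 4.35 [ 0.5872 -0.2204  0.0644] F [-5.75 -0.56  2.4 ] M [-0.13  0.69 -0.02] w 0.004 dq [ 0.02  0.06 -0.08  0.    0.02 -0.23]
0.125,-.0047 [ 0.002  0.     0.002  0.037 -0.004 -0.025]
0.15,-.0047 [-0.023  0.     0.002  0.036  0.309  0.021]
0.175,-.0047 [-0.048  0.     0.002  0.036  0.623  0.059]
0.2,-.0047 [-0.073  0.     0.002  0.035  0.938  0.09 ]
0.225,-.0047 [-0.098  0.     0.002  0.035  1.253  0.112]
0.25,-.0047 [-0.123  0.     0.002  0.034  1.57   0.127]
```

>>> {"op": "carry_out", "data": {
  "targets": [
    [[-0.025,0,0,0,0.3,0.02,1],[-0.05,0,0,0,0.62,0.06,1],[-0.07,0,0,0,0.93,0.09,1],[-0.07,0,0,0,0.94,0.09,1]]
  ]
}}

```text
clock: 4.75
tcp_pos: [0.5966, -0.2217, 0.0644]
tcp_rot: [0.483, 0.516, -0.485, 0.515]
force: [-5.4, -2.0, 2.9]
width: -0.001
```

```bash
python3 plan.py 0.2,-.0047 0.225,-.0047 0.25,-.0047 .275,-.0047 .3,-.0047 .325,-.0047; python3 - <<'E'
from h import *
p,d=arm.snapshot('wrist'); np.savez('wrist2.npz',p=p,d=d)
cv2.imwrite('pics/w2.png',p[...,::-1])
E
```

```text
clk 4.75 [ 0.5966 -0.2217  0.0644] F [-5.42 -1.97  2.95] M [-0.23  0.82  0.01] w -0.001 dq [-0.   -0.    0.   -0.    0.    0.01]
0.2,-.0047 [-0.002  0.     0.003  0.041 -0.004 -0.043]
0.225,-.0047 [-0.027  0.     0.003  0.04   0.309  0.003]
0.25,-.0047 [-0.052  0.     0.003  0.039  0.623  0.04 ]
.275,-.0047 [-0.077  0.     0.003  0.038  0.938  0.069]
.3,-.0047 [-0.102  0.     0.003  0.037  1.254  0.091]
.325,-.0047 [-0.127  0.     0.003  0.037  1.57   0.104]
```

View pics/w2.png

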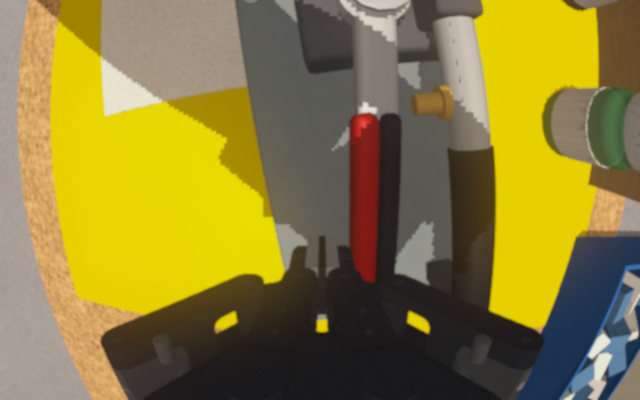

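The wrist view shows the right finger's back at (347,262) lying flat against the red front at (352,262). The lever is parallel to the hand, and there is still a gap to the brass screw (400→412, 103). Contact is as intended, so I go on.

>>> {"op": "carry_out", "data": {
  "targets": [
    [[-0.025,0,0,0,0.25,0,1],[-0.05,0,0,0,0.55,0.03,1],[-0.075,0,0,0,0.85,0.06,1],[-0.1,0,0,0,1.15,0.08,1],[-0.105,0,0,0,1.25,0.09,1]]
  ]
}}

```text
clock: 5.3
tcp_pos: [0.6087, -0.2227, 0.0644]
tcp_rot: [0.454, 0.541, -0.457, 0.54]
force: [-6.3, -2.8, 2.5]
width: 0.001
```

```bash
python3 plan.py .3,-.0047 .32,-.0047 .34,-.0047 .36,-.0047 .37,-.0047
```

```text
clk 5.3 [ 0.6087 -0.2227  0.0644] F [-6.28 -2.77  2.52] M [-0.37  0.97  0.02] w 0.001 dq [ 0.01  0.01 -0.02  0.    0.01 -0.03]
.3,-.0047 [ 0.005  0.001  0.004  0.042  0.061 -0.074]
.32,-.0047 [-0.015  0.001  0.004  0.041  0.312 -0.036]
.34,-.0047 [-0.035  0.001  0.004  0.039  0.562 -0.003]
.36,-.0047 [-0.055  0.001  0.004  0.038  0.814  0.026]
.37,-.0047 [-0.065  0.001  0.004  0.038  0.94   0.038]
```

>>> {"op": "carry_out", "data": {
  "targets": [
    [[-0.015,0,0,0,0.15,-0.02,1],[-0.025,0,0,0,0.3,-0.02,1],[-0.04,0,0,0,0.45,0,1],[-0.045,0,0,0,0.6,0,1],[-0.045,0,0,0,0.6,0,1]]
  ]
}}

```text
clock: 5.8
tcp_pos: [0.614, -0.2227, 0.0644]
tcp_rot: [0.441, 0.552, -0.445, 0.55]
force: [-6.8, -3.3, 2.6]
width: -0.003
```

```bash
python3 plan.py .34,-.0047 .36,-.0047 .37,-.0047
```

```text
clk 5.8 [ 0.614  -0.2227  0.0644] F [-6.8  -3.31  2.64] M [-0.51  1.02  0.  ] w -0.003 dq [-0.  0.  0. -0.  0.  0.]
.34,-.0047 [ 0.011  0.002  0.007  0.042  0.042 -0.095]
.36,-.0047 [-0.009  0.002  0.007  0.04   0.292 -0.055]
.37,-.0047 [-0.019  0.002  0.007  0.039  0.417 -0.037]
```

>>> {"op": "carry_out", "data": {
  "targets": [
    [[0,0,0,0,0.1,0,1],[-0.005,0,0,0,0.2,0,1],[-0.005,0,0,0,0.2,0,1]]
  ]
}}

```text
clock: 6.1
tcp_pos: [0.6145, -0.2228, 0.0644]
tcp_rot: [0.438, 0.555, -0.445, 0.55]
force: [-9.8, -2.5, 5.3]
width: -0.003
```

```bash
python3 plan.py .36,-.0047 
```

```text
clk 6.1 [ 0.6145 -0.2228  0.0644] F [-9.75 -2.49  5.29] M [-0.25  1.35  0.07] w -0.003 dq [-0. -0.  0.  0. -0.  0.]
.36,-.0047 [-0.003  0.001  0.011  0.042  0.249 -0.071]
```

```bash
python3 - <<'E'
from h import *
p,d=arm.snapshot('wrist'); np.savez('wrist3.npz',p=p,d=d)
cv2.imwrite('pics/w3.png',cv2.resize(p[:300,220:560],None,fx=2,fy=2,interpolation=cv2.INTER_CUBIC)[...,::-1])
E
python3 plan.py
```

```text
clk 6.15 [ 0.6145 -0.2228  0.0644] F [-9.75 -2.06  5.7 ] M [-0.24  1.38  0.07] w 0.003 dq [-0.  0.  0.  0. -0.  0.]
```

View pics/w3.png

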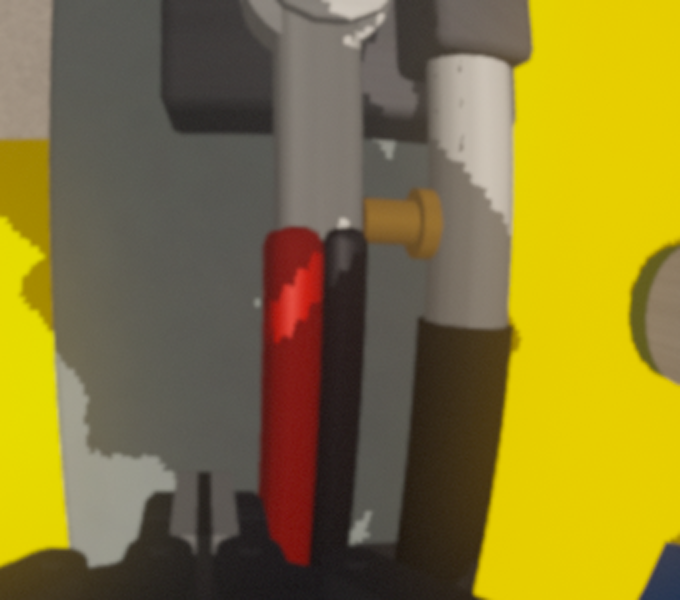

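The lever's steel arm meets the brass screw at (363,220), and the lever is parallel to the bar with a clear gap. The force jump of 3 N in 0.5 mm confirms the stop. I hold here.

>>> {"op": "carry_out", "data": {
  "targets": [
    [[0,0,0,0,0.15,0,1],[0,0,0,0,0.15,0,1],[0,0,0,0,0.15,0,1],[0,0,0,0,0.15,0,1],[0,0,0,0,0.15,0,1]]
  ]
}}

```text
clock: 6.65
tcp_pos: [0.6144, -0.2228, 0.0645]
tcp_rot: [0.437, 0.556, -0.445, 0.549]
force: [-10.4, -1.7, 5.0]
width: -0.005
```

>>> {"op": "carry_out", "data": {
  "targets": [
    [[0,0,0,0,0.15,0,1],[0,0,0,0,0.15,0,1],[0,0,0,0,0.15,0,1],[0,0,0,0,0.15,0,1],[0,0,0,0,0.15,0,1]]
  ]
}}

```text
clock: 7.15
tcp_pos: [0.6143, -0.2228, 0.0645]
tcp_rot: [0.435, 0.558, -0.446, 0.548]
force: [-10.3, -1.8, 4.8]
width: -0.0
```

>>> {"op": "carry_out", "data": {
  "targets": [
    [[0,0,0,0,0.15,0,1],[0,0,0,0,0.15,0,1],[0,0,0,0,0.15,0,1],[0,0,0,0,0.15,0,1],[0,0,0,0,0.15,0,1]]
  ]
}}

```text
clock: 7.65
tcp_pos: [0.6143, -0.2229, 0.0646]
tcp_rot: [0.434, 0.559, -0.447, 0.547]
force: [-9.2, -1.3, 5.0]
width: -0.004
```

```bash
python3 plan.py .34,-.0067 .32,-.0067 .3,-.0067 .28,-.0067 .26,-.0067
```

```text
clk 7.65 [ 0.6143 -0.2229  0.0646] F [-9.16 -1.35  5.  ] M [-0.19  1.39 -0.01] w -0.004 dq [ 0. -0. -0.  0. -0. -0.]
.34,-.0067 [ 0.021 -0.002  0.025  0.059  0.224 -0.108]
.32,-.0067 [ 0.041 -0.002  0.025  0.066 -0.024 -0.151]
.3,-.0067 [ 0.061 -0.002  0.025  0.072 -0.272 -0.199]
.28,-.0067 [ 0.081 -0.002  0.025  0.078 -0.519 -0.253]
.26,-.0067 [ 0.101 -0.001  0.025  0.084 -0.765 -0.311]
```

Held for about 1.5 s at roughly 10 N. Now I ease the lever out with the fingers following it.

>>> {"op": "carry_out", "data": {
  "targets": [
    [[0.01,0,0,0,0,0,1],[0.03,0,0.005,0,-0.15,-0.04,1],[0.045,0,0.01,0,-0.3,-0.08,1],[0.06,0,0.01,0,-0.5,-0.12,1],[0.075,0,0.01,0,-0.7,-0.17,1]]
  ]
}}

```text
clock: 8.15
tcp_pos: [0.6062, -0.2227, 0.0646]
tcp_rot: [0.456, 0.541, -0.465, 0.532]
force: [-6.7, -0.2, 2.8]
width: 0.0
```

```bash
python3 plan.py .28,-.0057 .26,-.0057 .24,-.0057 .22,-.0057 .2,-.0057 .18,-.0057
```

```text
clk 8.15 [ 0.6062 -0.2227  0.0646] F [-6.72 -0.18  2.79] M [-0.09  0.94  0.03] w 0.0 dq [-0.01 -0.04  0.05 -0.   -0.02  0.14]
.28,-.0057 [ 0.006 -0.002  0.017  0.054  0.162 -0.072]
.26,-.0057 [ 0.026 -0.002  0.017  0.059 -0.088 -0.114]
.24,-.0057 [ 0.046 -0.002  0.017  0.063 -0.336 -0.16 ]
.22,-.0057 [ 0.066 -0.002  0.018  0.067 -0.584 -0.212]
.2,-.0057 [ 0.086 -0.001  0.018  0.072 -0.83  -0.269]
.18,-.0057 [ 1.060e-01 -1.000e-03  1.800e-02  7.600e-02 -1.075e+00 -3.300e-01]
```

>>> {"op": "carry_out", "data": {
  "targets": [
    [[0.02,0,0.005,0,-0.15,-0.05,1],[0.04,0,0.01,0,-0.35,-0.1,1],[0.055,0,0.01,0,-0.55,-0.15,1],[0.075,0,0.01,0,-0.75,-0.2,1],[0.09,0,0.01,0,-0.95,-0.27,1]]
  ]
}}

```text
clock: 8.65
tcp_pos: [0.5957, -0.2217, 0.0644]
tcp_rot: [0.482, 0.518, -0.486, 0.513]
force: [-5.7, -2.5, 2.1]
width: -0.001
```

```bash
python3 plan.py .2,-.0047 .18,-.0047 .16,-.0047 .14,-.0047 .12,-.0047 .1,-.0047
```

```text
clk 8.65 [ 0.5957 -0.2217  0.0644] F [-5.74 -2.47  2.07] M [-0.29  0.82  0.04] w -0.001 dq [-0.01 -0.04  0.05 -0.   -0.02  0.14]
.2,-.0047 [-0.003 -0.001  0.009  0.044  0.083 -0.03 ]
.18,-.0047 [ 0.017 -0.001  0.009  0.046 -0.167 -0.071]
.16,-.0047 [ 0.037 -0.001  0.009  0.049 -0.416 -0.117]
.14,-.0047 [ 0.057 -0.001  0.009  0.051 -0.664 -0.169]
.12,-.0047 [ 0.077 -0.001  0.009  0.053 -0.91  -0.225]
.1,-.0047 [ 0.097 -0.     0.009  0.056 -1.156 -0.286]
```

>>> {"op": "carry_out", "data": {
  "targets": [
    [[0.015,0,0.005,0,-0.2,-0.05,1],[0.03,0,0.01,0,-0.4,-0.1,1],[0.045,0,0.01,0,-0.6,-0.15,1],[0.06,0,0.01,0,-0.8,-0.2,1],[0.08,0,0.01,0,-1,-0.25,1]]
  ]
}}

```text
clock: 9.15
tcp_pos: [0.5854, -0.22, 0.0643]
tcp_rot: [0.505, 0.495, -0.504, 0.495]
force: [-4.7, -1.7, 0.3]
width: 0.003
```

```bash
python3 plan.py .1,-.0047 .08,-.0047 .06,-.0047 .04,-.0047 .02,-.0047 .0,-.0047
```

```text
clk 9.15 [ 0.5854 -0.22    0.0643] F [-4.66 -1.7   0.26] M [-0.27  0.66 -0.01] w 0.003 dq [-0.01 -0.04  0.05  0.   -0.02  0.2 ]
.1,-.0047 [ 0.016 -0.    -0.     0.035 -0.137 -0.043]
.08,-.0047 [ 0.036 -0.    -0.     0.035 -0.386 -0.089]
.06,-.0047 [ 0.056 -0.    -0.     0.034 -0.634 -0.14 ]
.04,-.0047 [ 0.076 -0.    -0.     0.034 -0.881 -0.196]
.02,-.0047 [ 0.096 -0.    -0.     0.034 -1.126 -0.257]
.0,-.0047 [ 0.116 -0.    -0.     0.034 -1.371 -0.323]
```

>>> {"op": "carry_out", "data": {
  "targets": [
    [[0.02,0,0,0,-0.15,-0.05,1],[0.04,0,0,0,-0.35,-0.1,1],[0.055,0,0,0,-0.5,-0.13,1],[0.07,0,0,0,-0.7,-0.17,1],[0.08,0,0,0,-0.85,-0.2,1]]
  ]
}}

```text
clock: 9.65
tcp_pos: [0.5769, -0.2178, 0.0644]
tcp_rot: [0.524, 0.474, -0.524, 0.475]
force: [-2.7, -1.2, -0.0]
width: 0.0
```

```bash
python3 plan.py .03,-.0047 .0,-.0047 0,0
```

```text
clk 9.65 [ 0.5769 -0.2178  0.0644] F [-2.7  -1.15 -0.03] M [-0.18  0.56 -0.01] w 0.0 dq [-0.01 -0.03  0.04  0.   -0.01  0.09]
.03,-.0047 [ 0.005 -0.    -0.001  0.037 -0.153 -0.007]
.0,-.0047 [ 0.035 -0.    -0.001  0.037 -0.527 -0.074]
0,0 [ 0.035 -0.    -0.001  0.037 -0.996 -0.091]
```

Last 5 mm to fully open, slower.

>>> {"op": "carry_out", "data": {
  "targets": [
    [[0.01,0,0,0,-0.15,0,1],[0.02,0,0,0,-0.27,-0.03,1],[0.025,0,0,0,-0.38,-0.05,1],[0.03,0,0,0,-0.48,-0.06,1],[0.035,0,0,0,-0.58,-0.07,1]]
  ]
}}

```text
clock: 10.15
tcp_pos: [0.5712, -0.2163, 0.0644]
tcp_rot: [0.533, 0.465, -0.532, 0.465]
force: [-2.5, -0.1, 0.5]
width: -0.003
```

```bash
python3 plan.py .0,-.0047 0,0
```

```text
clk 10.15 [ 0.5712 -0.2163  0.0644] F [-2.53 -0.13  0.49] M [0.01 0.42 0.02] w -0.003 dq [-0.01 -0.02  0.03  0.   -0.    0.04]
.0,-.0047 [-0.    -0.001 -0.001  0.035  0.053  0.019]
0,0 [-0.    -0.001 -0.001  0.035 -0.417  0.019]
```

>>> {"op": "carry_out", "data": {
  "targets": [
    [[0,0,0,0,-0.1,0,1],[0,0,0,0,-0.2,0,1],[0,0,0,0,-0.3,0,1],[0,0,0,0,-0.4,0,1],[0,0,0,0,-0.6,0,1]]
  ]
}}

```text
clock: 10.65
tcp_pos: [0.5657, -0.2155, 0.0646]
tcp_rot: [0.533, 0.465, -0.532, 0.466]
force: [-0.2, -0.9, -0.4]
width: 0.002
```

>>> {"op": "carry_out", "data": {
  "targets": [
    [[0,0,0,0,-1,0,1],[0,0,0,0,-2.2,0,1],[0,0,0,-2,-3,0,1],[0,0,0,-5,-3,0,1],[0,0,0,-8,-3,0,1]]
  ]
}}

```text
clock: 11.15
tcp_pos: [0.5341, -0.2109, 0.1445]
tcp_rot: [0.533, 0.465, -0.532, 0.465]
force: [0.6, 0.0, 0.8]
width: -0.0
```

>>> {"op": "carry_out", "data": {
  "targets": [
    [[0,0,0,-4,0,2,1],[0,0,0,-8,0,6,1],[0,0,0,-8,0,10,1],[0,0,0,-8,0,14,1],[0,0,0,-8,0,16,1]]
  ]
}}

```text
clock: 11.65
tcp_pos: [0.511, -0.3722, 0.2247]
tcp_rot: [0.534, 0.464, -0.533, 0.464]
force: [-0.2, 0.0, -0.6]
width: -0.002
```

```bash
python3 plan.py
```

```text
clk 11.65 [ 0.511  -0.3722  0.2247] F [-0.22  0.   -0.56] M [-0.01 -0.01  0.01] w -0.002 dq [-0.23  0.2  -0.2   0.03  0.05 -0.24]
```

>>> {"op": "carry_out", "data": {
  "targets": [
    [[0,0,0,-1,-2,4,1],[0,0,0,-1,-4,8,1],[0,0,0,-1,-6,11,1],[0,0,0,-1,-6,11,1],[0,0,0,-1,-6,11,1]]
  ]
}}

```text
clock: 12.15
tcp_pos: [0.4357, -0.4724, 0.2337]
tcp_rot: [0.534, 0.465, -0.533, 0.463]
force: [-0.0, 0.2, -0.5]
width: 0.004
```

```bash
python3 plan.py; python3 - <<'E'
from h import *
p,d=arm.snapshot('top'); z=np.load('top0.npz')
m=arm.camera_model('top');Rm=cv2.Rodrigues(m['rvec'])[0];C=-Rm.T@m['tvec']
for q in(z['p'],p):
    h=cv2.cvtColor(q,cv2.COLOR_RGB2HSV); M=np.zeros(d.shape,bool); M[170:235,332:430]=1
    M&=((h[...,0]<8)|(h[...,0]>172))&(h[...,1]>120); v,u=np.nonzero(M)
    r=np.stack([(u-m['cx'])/m['fx'],(v-m['cy'])/m['fy'],np.ones(len(u))],-1)@Rm
    g=(C+r*((.085-C[2])/r[:,2])[:,None])[:,:2]; l=cv2.fitLine(g.astype(np.float32),2,0,.01,.01).ravel()
    print(len(u),g.mean(0),'angle',yaw+np.arctan(l[0]/l[1]))
df=(np.abs(p.astype(int)-z['p']).sum(2)>60).astype(np.uint8)
out=p.copy(); cs,_=cv2.findContours(df,0,1); cv2.drawContours(out,cs,-1,(255,0,255),1)
cv2.imwrite('pics/end.png',out[...,::-1])
E
```

```text
clk 12.15 [ 0.4357 -0.4724  0.2337] F [-0.03  0.15 -0.52] M [ 0.04 -0.05 -0.06] w 0.004 dq [ 0.03 -0.    0.    0.    0.    0.  ]
193 [ 0.58720213 -0.20947072] angle 0.35340258555049003
191 [ 0.58711593 -0.2090401 ] angle 0.35535395221346916
```

View pics/end.png

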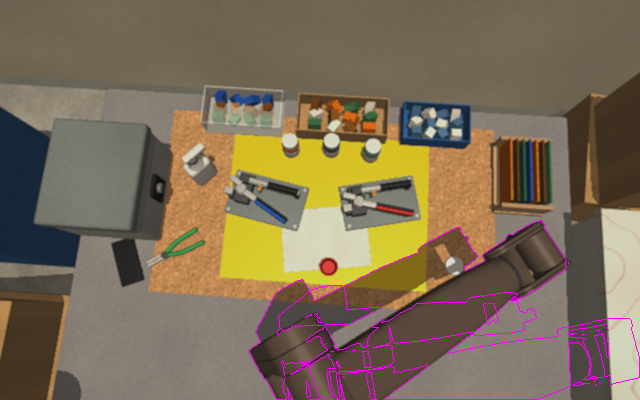

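The final top view shows the red grip back at (375–413, 208–212), exactly as at the start. The only changes are the arm and its shadow; cup, jars, blue nipper, lid, pliers and spray are where they were.

```bash
python3 -c "
from h import *
print(arm.close_job())"
```

```text
the job is handed in; nothing more can be done
None
```

The red nipper's stop check is done and handed in at about 12 s of the 43 s allowed.

- **Press:** I pushed the lever in with the back of the shut fingers against the red front of the grip. The wrist picture showed the lever meeting the brass screw, parallel to the bar with a clear gap. Force rose about 3 N within 0.5 mm at that point.
- **Hold:** The lever stayed at the stop for about 1.5 s at roughly 10 N from the hand.
- **Release:** I eased the lever out over about 2.7 s. Contact force fell smoothly from 10 N to 2.5 N and then zero at the open position, and I moved clear.

**Last checks:** In the final top picture the red grip is back within 0.5 mm and 0.002 rad of where it started. Only the arm and its shadow differ from the first picture, and the wrist force is about zero.

**Disagreements:**
- Contact came about 4.7 mm later than the top-camera model predicted, although the wrist depth had hinted at this.
- The stop came about 2.5 mm earlier than the offset model predicted. I went by the force and the pictures in both cases.
- The hand drifted about 0.025 rad in tilt during the hold.

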